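# Hold the hidden bolt head behind the slotted bracket

### The job

On the concrete-test rig, reach down into the narrow gap between the blue slotted bracket and the concrete prism, grip the hidden hexagonal bolt head, turn it back until the weighted red lever on the bracket's other side is level, and slide the bolt along its slot until it is fully home against the yellow end. Do this without touching the lever or disturbing the other things on the bench. Finish while still gripping the head, home and level, so that the bolt cannot turn while a colleague does up the nut.

Things in the scene. Friction and masses are not known exactly. Their poses are not given: they have to be found in the camera images.
- rig: Test rig fixed to the bench. Dark steel base plate 220 (x) x 240 (y) x 12 mm; origin at the centre of its underside, z up; the robot is on its -x side. Upright bracket across it at rig x -33 to -25 mm; grey concrete prism behind, rig x +25 to +85, y -90 to +90, top at z 100 mm. The gap between them, rig x -25 to +25, is 50 mm wide, open at the top and both ends; its floor is at z 12 mm.
- bracket_top (a point): Middle of the bracket's top edge, at rig (-29, 0, 120) mm. The bracket is a plate 8 mm thick, 160 mm long in rig y (-80 to +80). Blue; the top of its +y end (rig y +48 to +80) is yellow: the end stop. A level slot 17 mm high runs through it at rig z 105 mm from y -48 to +48 mm.
- slot_home (a point): Where the centre of the bolt head must end, in the middle of the gap: rig (0, +40, 105) mm.
- bolt_head: Brass hexagonal bolt head in the gap: 24 mm across flats, 27.7 across corners, 16 thick. Origin at its centre, at rig x 0, z 105 mm. Its x axis is the bolt's axis, along rig x. One pair of flats faces its own +y and -y: at level they are upright, so fingers pointing down and closing along rig y fit them; as the lever sags their upper edges lean to rig -y by the same angle.
- carriage (a joint): Slide of the bolt, in m, growing along rig +y: 0 = head at rig y -40 mm, 0.080 = fully home against the yellow end (head at rig y +40 mm), where it stops. Starts at 0 to 0.03. Friction about 2.5 N plus 8 N per m/s; stays where left. A steel slide plate 30 (y) x 24 x 7 mm rides with the bolt on the bracket's back (rig x -24 to -17).
- bolt (a joint): Turn of the bolt about rig x, in rad: 0 = lever level, positive = the lever's free end sags. It rests at about 0.15 to 0.26 under the lever's weight, against a soft spring in the nut; let go at level, it sags again. Holding it level takes about 0.06 to 0.1 N m.
- lever: Red bar 112 x 14 x 8 mm with a steel disc weight 36 mm in diameter, 20 mm thick, fixed to the bolt on the robot's side of the bracket (rig x -64 to -44 mm); turns and slides with the bolt. Origin at the centre of the bolt head; the bar runs to its own -y, disc centre at (-54, -90, 0) mm, farthest edge at y -108. Not to be touched.
- core_tall: Bystander: white plaster-like core 68 mm in diameter, 60 mm tall. Origin at underside centre.
- core_flat: Bystander: white core 76 mm in diameter, 32 mm tall. Origin at underside centre.
- core_grey: Bystander: grey concrete core 60 mm in diameter, 45 mm tall. Origin at underside centre.
- half_core: Bystander: half disc of core, 28 (x) x 100 (y) x 45 mm, standing on its sawn edge. Origin at underside centre.
- red_block: Bystander: red stone block 50 x 65 x 47 mm with a white top. Origin at underside centre.
- book: Bystander: red hardback book 160 x 230 x 24 mm lying flat. Origin at underside centre.
- spanner: Bystander: steel spanner 170 mm long lying along its own x.
- washer: Bystander: steel washer 32 mm in diameter, 4 mm thick, lying on the rig's base plate on the robot's side of the bracket. Origin at underside centre.

How it is judged:
By the outcome, as a careful person would: the job done as asked, in the order asked, and still so for the second after the job is handed in, while the arm keeps its last pose, push and grip.
It also fails if it takes over 38 s, if anything falls off the work surface, if the arm or the gripper's body presses on something with over 40 N, if the wrist force passes 120 N, or if a joint passes its speed limit or range.

### The arm

A 6-joint arm with a two-finger parallel gripper is mounted at the origin on the work surface. World frame = base frame: x ahead of the robot, y to its left, z up, the work surface at z = 0. Lengths are in m, angles in rad, forces in N, time in s.
With the tool pointing down it reaches from about 0.325 to 0.85 m from the base axis. Payload 4.4 kg.
Tool frame: the origin (TCP) lies between the finger pads; the fingertips stand 11 mm ahead of it and the grasp point (between the pads) lies 8 mm behind it (ctrl.tips_ahead is the distance from the TCP to the fingertips, in m); z points along the fingers, y is the direction in which the jaws open and shut (so a half turn about z gives the same grasp; the last joint's range is limited). The gripper opens to 94 mm and grips with 3 to 60 N. Pads are 16 mm wide; open, the fingers measure 119 mm over their backs; the gripper's body (75 mm by 177 mm) begins 78 mm behind the grasp point.
Start: joints at [1.056, 0.207, 1.542, -0, 1.393, -0.15], TCP at [0.205, 0.537, 0.189] pointing down, gripper open.
Joint ranges: [-2.73, 2.73], [-0.86, 2.22], [0.23, 2.46], [-1.11, 4.25], [0.08, 2.63], [-2.82, 2.82]. Speed limits (rad/s): [2.79, 2.79, 3.14, 3.14, 3.14, 3.14].

### API

Orientations are given as a unit quaternion [x, y, z, w].
In Python, from plant import ctrl gives the robot as it stands.
- The arm moves only by the tool drive_tool, never from a script. Its argument "plan" is a list of rows, each a list of 6 numbers: the shift along the tool's x, y, z in cm, then the turn, a rotation vector about the tool's x, y, z in rad. In form: [[dx, dy, dz, ax, ay, az], ...]. A call has 1 to 20 rows; each row shifts and turns the pose as measured when the row begins, along the tool's axes as they then stand; what a row does not reach is not made up. A row lasts 1/8 s, in which the tool goes at most 62.5 mm and 10.7 degrees, less where a joint would pass 70% of its speed; a pose out of reach is approached as far as the arm can. A call with a gripper value outside its range is refused whole. "grip" is the gripper command: -1 is shut, 1 is fully open, values between are in proportion, set as the call begins (left out, the last holds). The fingers move at their own pace and stop on an object; "squeeze" is the grip in N (left out, the last holds). Time passes only in rows, so rows that do not move let the fingers close. It gives the time, the measured TCP pose, the force and the opening at its end, in the units of the state.
- ctrl.sense(): the state, without advancing time (a new reading comes with each control period).
- ctrl.camera(name): name is "side" or "top"; returns the picture (384x512x3 uint8, red, green, blue); there is no depth.
- ctrl.camera_info(name): a dict with "mtx" (3x3 intrinsics, pixels), "T" (4x4, takes a point from camera to world coordinates). Camera axes: x right, y up, looking along -z (the intrinsics and any distortion apply to the point x, -y, -z); pixel columns grow to the right and rows downward; lengths in m; the calibration is good to about 2 mm. A picture is of the moment at which its call begins. camera_info takes no time and is no camera call.
- ctrl.close_job(): hands the job in, once; it reports no verdict.
The state is a dict: "time_s": time; "joint_pos": joint angles; "qvel": joint speeds; "tau": joint torques, N m; "tool_pos": TCP position; "tcp_rot": TCP orientation; "ft_force": force on the tool from outside, world axes, zero at the start; "wrist_torque": the same for the moment, N m; "grip_width": opening from 0.0 (shut) to 1.0 (fully open).
Only numpy, scipy, OpenCV 4.12 (cv2) and the standard library are available. Lean on these libraries where they do the work, as an engineer would, in place of code of your own. Each camera call takes 0.05 s, during which the arm holds its last target.

## Working session

There is one attempt and no reset: what is moved stays moved. The work goes in short steps, Python scripts to look and compute and a tool call to move; the robot and the scene stay as the last step left them, time stands still between calls to the robot, and variables do not carry over. Pictures are saved under pics/ and viewed, and the job is handed in when it is done.

Besides the shell and the picture viewer there is one more tool, called after ">>>" by a JSON object that holds its "method" and its "body", one argument or row to a line. drive_tool: Moves the arm, as the interface text tells. Its arguments: {"type":"object","properties":{"plan":{"type":"array"},"grip":{"type":"number"},"squeeze":{"type":"number"}},"required":["plan"]}

```bash
ls; mkdir -p pics; python3 - <<'E'
from plant import ctrl
import cv2,numpy as np
np.set_printoptions(precision=4,suppress=True)
for n in("side","top"):
    im=ctrl.camera(n); cv2.imwrite(f"pics/{n}0.png",im[:,:,::-1]); i=ctrl.camera_info(n); print(n,i)
print(ctrl.sense(),ctrl.tips_ahead)
E
```

```text
pics
side {'mtx': array([[484.0231,   0.    , 259.2232],
       [  0.    , 484.0231, 189.5903],
       [  0.    ,   0.    ,   1.    ]]), 'T': array([[ 0.9811,  0.1347, -0.1386,  0.3851],
       [-0.1923,  0.6072, -0.771 , -1.1841],
       [-0.0197,  0.7831,  0.6216,  1.0506],
       [ 0.    ,  0.    ,  0.    ,  1.    ]])}
top {'mtx': array([[446.3262,   0.    , 258.2169],
       [  0.    , 446.3262, 193.8221],
       [  0.    ,   0.    ,   1.    ]]), 'T': array([[ 0.0307,  0.9921, -0.1217,  0.439 ],
       [-0.9995,  0.0309, -0.0001,  0.0196],
       [ 0.0037,  0.1216,  0.9926,  1.2443],
       [ 0.    ,  0.    ,  0.    ,  1.    ]])}
{'time_s': 0.1, 'joint_pos': array([ 1.0565,  0.2074,  1.5428, -0.    ,  1.3935, -0.1505]), 'qvel': array([ 0.0003, -0.0024, -0.0015,  0.0005,  0.0015,  0.    ]), 'tau': array([ -0.0008, -37.186 , -28.2295,   0.07  ,   0.0311,  -0.0001]), 'tool_pos': array([0.2042, 0.5367, 0.1875]), 'tcp_rot': array([ 0.1809,  0.9835, -0.001 , -0.0003]), 'ft_force': array([ 0.7609, -0.025 ,  0.0854]), 'wrist_torque': array([-0.0366, -0.0069, -0.0015]), 'grip_width': 1.0033594841614768} 0.011
```

View pics/side0.png

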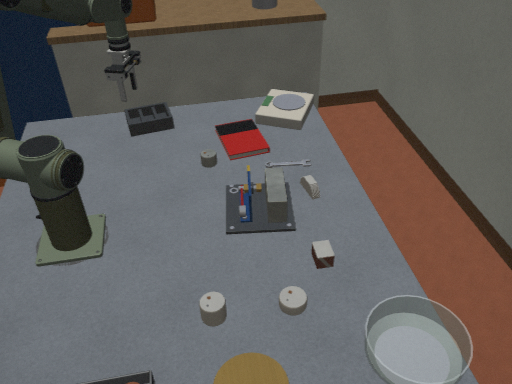

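View pics/top0.png

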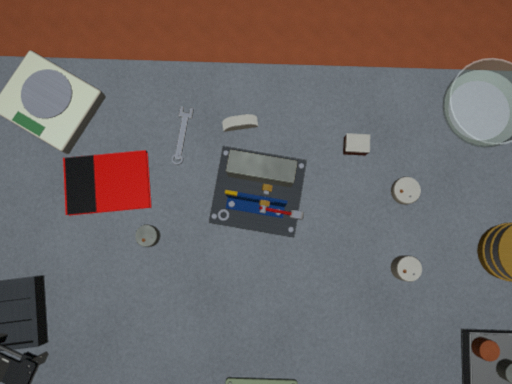

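```bash
python3 - <<'E'
import cv2
a=cv2.imread("pics/top0.png")[140:245,200:315]; cv2.imwrite("pics/top0z.png",cv2.resize(a,None,fx=6,fy=5.5,interpolation=cv2.INTER_CUBIC)[:600])
a=cv2.imread("pics/side0.png")[145:240,215:305]; cv2.imwrite("pics/side0z.png",cv2.resize(a,None,fx=6,fy=6,interpolation=cv2.INTER_CUBIC))
E
```

```text
(no output)
```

View pics/top0z.png

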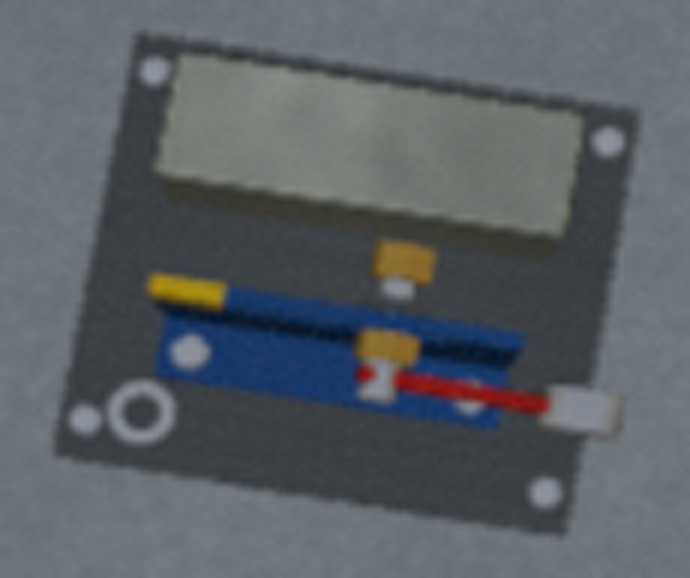

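View pics/side0z.png

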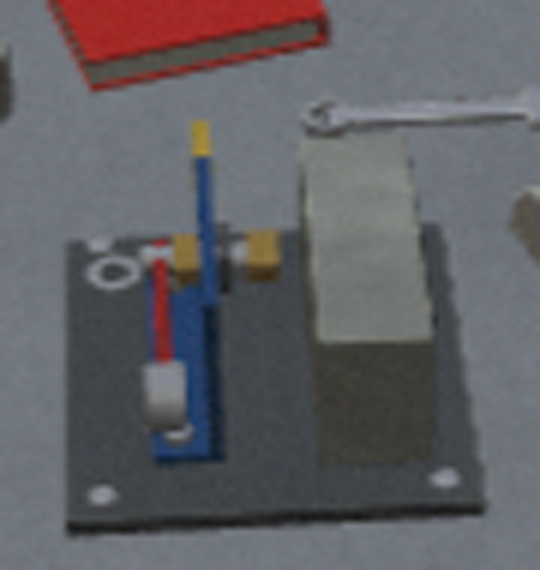

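```bash
cat > h.py <<'E'
import cv2,numpy as np
from plant import ctrl
np.set_printoptions(precision=4,suppress=True)
def ray(n,uv):
    i=ctrl.camera_info(n);M=i["mtx"];T=i["T"]
    d=np.array([(uv[0]-M[0,2])/M[0,0],-(uv[1]-M[1,2])/M[1,1],-1.])
    return T[:3,3],T[:3,:3]@d
def onz(n,uv,z):
    o,d=ray(n,uv); return o+d*(z-o[2])/d[2]
def proj(n,p):
    i=ctrl.camera_info(n);M=i["mtx"];T=i["T"]
    c=T[:3,:3].T@(np.asarray(p)-T[:3,3])
    return np.array([M[0,2]+M[0,0]*c[0]/-c[2],M[1,2]-M[1,1]*c[1]/-c[2]])
def tri(uva,uvb):
    A=[];b=[]
    (o1,d1),(o2,d2)=ray("top",uva),ray("side",uvb)
    s=np.linalg.lstsq(np.c_[d1,-d2],o2-o1,rcond=None)[0]
    p,q=o1+s[0]*d1,o2+s[1]*d2
    return (p+q)/2,np.linalg.norm(p-q)
def quad(mask):
    cs=cv2.findContours(mask.astype(np.uint8),cv2.RETR_EXTERNAL,cv2.CHAIN_APPROX_NONE)[0]
    c=cv2.convexHull(max(cs,key=cv2.contourArea))
    return cv2.contourArea(c),cv2.approxPolyN(c,4).reshape(-1,2)
E
python3 - <<'E'
from h import *
t=cv2.imread("pics/top0.png");s=cv2.imread("pics/side0.png")
for n,im,(x0,x1,y0,y1) in(("top",t,(200,315,140,245)),("side",s,(215,305,145,240))):
    sub=im[y0:y1,x0:x1]; g=cv2.cvtColor(sub,cv2.COLOR_BGR2GRAY); hsv=cv2.cvtColor(sub,cv2.COLOR_BGR2HSV)
    print(n,"bench",np.median(g[:8]),"plate vals",g[85,20:40] if n=="top" else g[50,14:20])
    m=(g<80)
    m=cv2.morphologyEx(m.astype(np.uint8),cv2.MORPH_OPEN,np.ones((3,3)))
    a,q=quad(m);q=q+[x0,y0]
    P=np.array([onz(n,p,.012) for p in q]); print("plate",q.tolist(),a);print(P,P.mean(0),np.linalg.norm(np.roll(P,1,0)-P,axis=1))
    for nm,lo,hi in(("yellow",(20,150,90),(32,255,255)),("blue",(100,120,40),(125,255,255)),("brass",(10,100,80),(20,255,255)),("red",(0,150,80),(6,255,255))):
        m=cv2.inRange(hsv,lo,hi); k,l,st,c=cv2.connectedComponentsWithStats(m)
        print(nm,[(st[j].tolist(),(c[j]+[x0,y0]).round(1).tolist()) for j in range(1,k) if st[j,4]>4])
E
```

```text
top bench 114.0 plate vals [106 107  98  87  80  73  71  73  68  67  64  62  64  63  64  62  62  61
  61  61]
plate [[304, 169], [293, 237], [208, 222], [221, 155]] 5881.5
[[ 0.6641 -0.1064  0.012 ]
 [ 0.4734 -0.0796  0.012 ]
 [ 0.5074  0.1557  0.012 ]
 [ 0.6966  0.1276  0.012 ]] [0.5854 0.0243 0.012 ] [0.2363 0.1925 0.2378 0.1913]
yellow [([62, 45, 9, 7, 39], [266.1, 187.3]), ([25, 50, 12, 6, 51], [230.6, 192.3]), ([60, 61, 7, 4, 23], [262.6, 202.4])]
blue [([26, 52, 62, 26, 783], [254.7, 203.5])]
brass [([62, 45, 1, 5, 5], [262.0, 187.0]), ([64, 44, 9, 8, 34], [269.0, 187.8]), ([60, 60, 4, 2, 5], [261.8, 200.4]), ([64, 61, 6, 5, 24], [266.7, 203.0])]
red [([66, 68, 25, 7, 47], [279.8, 211.4])]
side bench 90.0 plate vals [69 69 67 69 70 67]
plate [[295, 231], [226, 234], [226, 188], [287, 181]] 3104.5
[[ 0.6855 -0.1234  0.012 ]
 [ 0.4735 -0.091   0.012 ]
 [ 0.5057  0.1377  0.012 ]
 [ 0.7217  0.1305  0.012 ]] [0.5966 0.0135 0.012 ] [0.2565 0.2145 0.231  0.2161]
yellow [([33, 21, 1, 5, 5], [248.0, 168.0])]
blue [([26, 27, 11, 50, 223], [247.6, 202.5])]
brass [([29, 39, 4, 5, 10], [245.5, 185.7]), ([42, 42, 4, 3, 6], [258.8, 188.5])]
red [([9, 0, 45, 10, 294], [243.2, 148.2]), ([49, 5, 5, 3, 7], [266.4, 151.4]), ([26, 44, 2, 16, 23], [241.5, 195.6])]
```

```bash
cat >> h.py <<'E'
def fit(obs):
    R=np.array([o[0][:2] for o in obs],float)/1000; W=np.array([onz(o[2],o[1],o[0][2]/1000)[:2] for o in obs])
    rc,wc=R.mean(0),W.mean(0); H=(R-rc).T@(W-wc)
    th=np.arctan2(H[0,1]-H[1,0],H[0,0]+H[1,1]); c,s=np.cos(th),np.sin(th); Q=np.array([[c,-s],[s,c]])
    t=wc-Q@rc; return th,t,(W-(R@Q.T+t))*1000
E
python3 - <<'E'
from h import *
zt=lambda X,Y:((X+.5)/6-.5+200,(Y+.5)/5.5-.5+140)
zs=lambda X,Y:((X+.5)/6-.5+215,(Y+.5)/6-.5+145)
top=[((110,120,12),zt(136,33),"top"),((110,-120,12),zt(639,108),"top"),((-110,-120,12),zt(566,535),"top"),((-110,120,12),zt(54,457),"top"),
((85,90,100),zt(178,53),"top"),((85,-90,100),zt(584,112),"top"),((25,-90,100),zt(565,239),"top"),((25,90,100),zt(157,178),"top"),
((-25,80,120),zt(150,275),"top"),((-25,-80,120),zt(524,336),"top")]
side=[((-110,-120,12),zs(67,520),"side"),((110,-120,12),zs(485,506),"side"),((-110,120,12),zs(67,240),"side"),((110,120,12),zs(440,228),"side"),
((25,-90,100),zs(318,340),"side"),((85,-90,100),zs(434,340),"side"),((85,90,100),zs(405,137),"side"),((25,90,100),zs(303,140),"side"),
((-33,80,120),zs(192,122),"side"),((-25,80,120),zs(209,122),"side")]
for o in(top,side,top+side):
    th,t,r=fit(o); print(th,t);print(r.round(1).tolist())
th,t,_=fit(top+side);c,s=np.cos(th),np.sin(th);Q=np.array([[c,-s],[s,c]])
# head: visible brass blob in top, top at approx z=.105+.013
for nm,uv,cam,z in(("head top centre",zt(405,258),"top",.118),("head side",zs(263,243),"side",.118)):
    p=onz(cam,uv,z); print(nm,p,(Q.T@(p[:2]-t))*1000)
E
```

```text
-0.134215164094981 [0.5983 0.0215]
[[0.4, -0.5], [0.8, 0.4], [0.7, 0.6], [0.2, -1.0], [-0.3, -0.3], [0.8, 0.6], [-0.8, -0.4], [-1.3, -1.6], [0.7, 1.3], [-1.3, 0.9]]
-0.15322568499696967 [0.5986 0.0219]
[[2.9, 1.4], [0.2, -1.0], [-0.7, -0.2], [-3.0, -2.7], [1.5, 3.8], [-0.0, 0.2], [-1.5, -2.5], [1.6, -1.9], [-1.2, 1.9], [0.1, 1.1]]
-0.14372188892428567 [0.5985 0.0217]
[[-0.8, 0.5], [1.9, 1.1], [1.4, -0.8], [-1.2, -2.1], [-1.2, 0.4], [1.6, 1.1], [-0.1, -0.5], [-2.3, -1.4], [-0.3, 1.0], [-0.7, 0.4], [2.0, 2.8], [-1.1, -1.6], [0.7, 0.9], [-1.9, -3.7], [0.7, 3.9], [-0.9, -0.3], [-0.8, -3.2], [2.5, -2.1], [-0.3, 2.3], [0.9, 1.4]]
head top centre [ 0.5965 -0.0023  0.118 ] [  1.4784 -24.0404]
head side [ 0.5949 -0.0046  0.118 ] [  0.2391 -26.544 ]
```

```bash
cat >> h.py <<'E'
from scipy.spatial.transform import Rotation as Ro
TH=-0.136; T0=np.array([0.5984,0.0216,0.0]); QR=Ro.from_euler('z',TH).as_matrix()
def rig2w(p): return QR@(np.asarray(p,float)/1000)+T0
def w2rig(p): return QR.T@(np.asarray(p)-T0)*1000
def target(p,tilt):  # p rig mm of grasp point; returns TCP pos, R
    # at level: tool z=-rig z, tool y=rig y, tool x=-rig x
    R=QR@Ro.from_euler('x',tilt).as_matrix()@np.diag([-1,1,-1.]) 
    return rig2w(p)+R[:,2]*0.008,R
def delta(p,tilt):
    s=ctrl.sense();Rc=Ro.from_quat(s["tcp_rot"]).as_matrix();tp,R=target(p,tilt)
    return Rc.T@(tp-s["tool_pos"])*100, Ro.from_matrix(Rc.T@R).as_rotvec()
def where():
    s=ctrl.sense();R=Ro.from_quat(s["tcp_rot"]).as_matrix();g=w2rig(s["tool_pos"]-R[:,2]*.008)
    L=QR.T@R@np.diag([-1,1,-1.])
    print("t",s["time_s"],"grasp rig mm",g,"rotvec rig",Ro.from_matrix(L).as_rotvec(),"F",s["ft_force"],"M",s["wrist_torque"],"w",s["grip_width"]*94)
    print("tool",s["tool_pos"],"q",s["joint_pos"])
E
python3 - <<'E'
from h import *
zt=lambda X,Y:((X+.5)/6-.5+200,(Y+.5)/5.5-.5+140)
zs=lambda X,Y:((X+.5)/6-.5+215,(Y+.5)/6-.5+145)
p,e=tri(zt(582,410),zs(165,392)); print("disc",w2rig(p),e)
for a in(0,.1,.15,.2,.25):
    c=rig2w([-54,-24.5-90*np.cos(a),105-90*np.sin(a)]); u,v=proj("top",c),proj("side",c)
    print(a,((u-[200,140]+.5)*[6,5.5]).round(),((v-[215,145]+.5)*6).round())
where(); print(delta([0,-24.5,220],0)); print(delta([0,-24.5,220],.2))
E
```

```text
disc [ -54.1027 -111.1144   91.9939] 0.0013038051337382495
0 [593. 411.] [166. 377.]
0.1 [590. 412.] [167. 390.]
0.15 [588. 413.] [167. 396.]
0.2 [585. 413.] [167. 402.]
0.25 [582. 413.] [168. 407.]
t 0.1 grasp rig mm [-460.3442  456.9254  195.514 ] rotvec rig [-0.002   0.0005 -0.2278] F [ 0.7609 -0.025   0.0854] M [-0.0366 -0.0069 -0.0015] w 94.31579151117882
tool [0.2042 0.5367 0.1875] q [ 1.0565  0.2074  1.5428 -0.      1.3935 -0.1505]
(array([-55.7177, -36.5047,  -2.3916]), array([-0.002 , -0.0005, -0.2278]))
(array([-55.6818, -36.3499,  -2.4079]), array([-0.2011,  0.0223, -0.2271]))
```

>>> {"method": "drive_tool", "body": {
  "plan": [
    [0,0,-4,0,0,-0.114],
    [0,0,-4,0,0,-0.114],
    [0,0,0,0,0,0]
  ],
  "grip": 0.2,
  "squeeze": 30
}}

```text
time_s: 0.48
tool_pos: [0.2034, 0.5352, 0.2663]
tcp_rot: [0.065, 0.998, -0.004, -0.002]
ft_force: [0.8, 0.6, -0.0]
grip_width: 0.714
```

```bash
python3 -c "
from h import *
where(); print(delta([0,-24.5,220],0))"
```

```text
t 0.475 grasp rig mm [-460.9612  455.3887  274.2544] rotvec rig [-0.0079  0.0032  0.0067] F [ 0.7832  0.6474 -0.0416] M [0.0051 0.0027 0.0099] w 67.10843839073634
tool [0.2034 0.5352 0.2663] q [ 1.0565  0.1592  1.4375  0.      1.5535 -0.385 ]
(array([-45.7942, -48.2463,   5.6595]), array([-0.0079, -0.0032,  0.0067]))
```

>>> {"method": "drive_tool", "body": {
  "plan": [
    [-2,-2,0,0,0,0],
    [-3.3,-3.5,0,0,0,0],
    [-3.3,-3.5,0,0,0,0],
    [-3.3,-3.5,0,0,0,0],
    [-3.3,-3.5,0,0,0,0],
    [-3.3,-3.5,0,0,0,0],
    [-3.3,-3.5,0,0,0,0],
    [-3.3,-3.5,0,0,0,0],
    [-3.3,-3.5,0,0,0,0],
    [-3.3,-3.5,0,0,0,0],
    [-3.3,-3.5,0,0,0,0],
    [-3.3,-3.5,0,0,0,0],
    [-2,-2,0,0,0,0],
    [0,0,0,0,0,0]
  ]
}}

```text
time_s: 2.22
tool_pos: [0.5416, 0.0393, 0.238]
tcp_rot: [0.073, 0.997, -0.012, -0.021]
ft_force: [0.0, -0.3, -0.3]
grip_width: 0.595
```

```bash
python3 -c "
from h import *
where(); print(delta([0,-24.5,180],.17))"
```

```text
t 2.225 grasp rig mm [-58.3632  10.0343 246.0183] rotvec rig [-0.0273  0.0393 -0.0105] F [ 0.0271 -0.3176 -0.3132] M [ 0.0049  0.0045 -0.0334] w 55.893657761461796
tool [0.5416 0.0393 0.238 ] q [-0.0707  0.1381  1.5194 -0.0244  1.5253 -1.4933]
(array([-6.1577, -3.0554,  6.4413]), array([-0.1972, -0.0384, -0.0138]))
```

>>> {"method": "drive_tool", "body": {
  "plan": [
    [-2.0,-1.0,1.5,-0.06,-0.013,-0.005],
    [-2.0,-1.0,1.5,-0.06,-0.013,-0.005],
    [-2.0,-1.0,1.5,-0.06,-0.013,-0.005],
    [0,0,0,0,0,0],
    [0,0,0,0,0,0]
  ]
}}

```text
time_s: 2.85
tool_pos: [0.5909, 0.0091, 0.1838]
tcp_rot: [0.067, 0.995, 0.081, 0.0]
ft_force: [-0.7, 0.1, 0.2]
grip_width: 0.599
```

```bash
python3 -c "
from h import *
where(); print(delta([0,-24.5,140],.17))
cv2.imwrite('pics/t1.png',cv2.resize(ctrl.camera('top')[130:255,190:325,::-1],None,fx=5,fy=4.8,interpolation=3))
cv2.imwrite('pics/s1.png',cv2.resize(ctrl.camera('side')[130:240,205:315,::-1],None,fx=5,fy=5,interpolation=3))"
```

```text
t 2.85 grasp rig mm [ -5.6748 -14.6431 191.7432] rotvec rig [0.1614 0.0103 0.0022] F [-0.7154  0.0813  0.2112] M [-0.0389  0.0255  0.0193] w 56.33866435500347
tool [0.5909 0.0091 0.1838] q [-0.2294  0.243   1.5171  0.1619  1.4093 -1.6947]
(array([-0.6249, -1.7986,  4.9423]), array([-0.0086, -0.0104,  0.0014]))
```

View pics/t1.png

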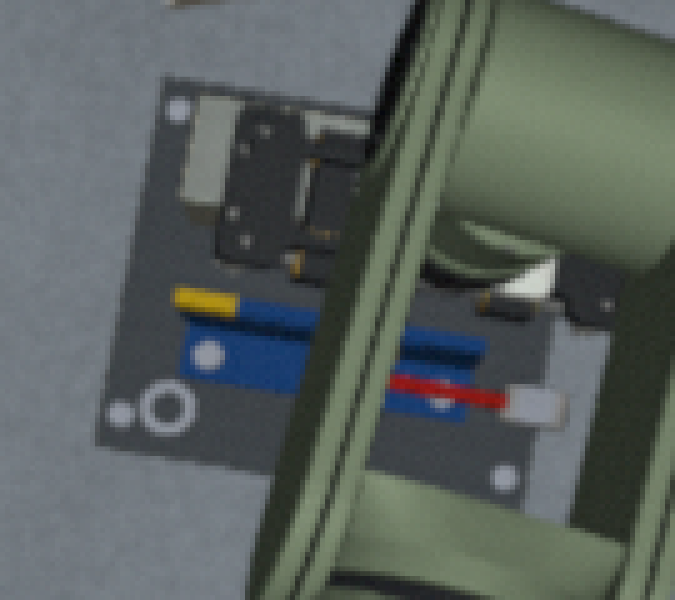

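View pics/s1.png

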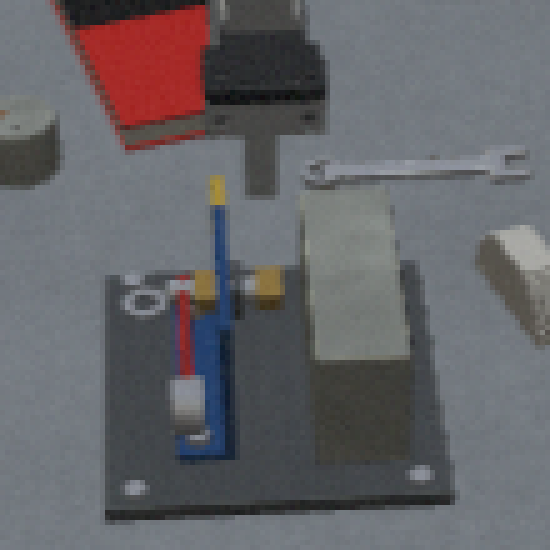

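>>> {"method": "drive_tool", "body": {
  "plan": [
    [-0.3,-0.9,1.2,-0.005,-0.005,0],
    [-0.3,-0.9,1.2,-0.005,-0.005,0],
    [0,0,0,0,0,0],
    [0,0,0,0,0,0]
  ]
}}

```text
time_s: 3.45
tool_pos: [0.5951, -0.0047, 0.1567]
tcp_rot: [0.065, 0.994, 0.085, 0.007]
ft_force: [0.9, -0.2, -0.1]
grip_width: 0.6
```

```bash
python3 -c "
from h import *
where(); print(delta([0,-24.5,105],.17))"
```

```text
t 3.45 grasp rig mm [  0.3209 -27.8276 164.5979] rotvec rig [ 0.1714 -0.0023  0.0045] F [ 0.9371 -0.2426 -0.1492] M [-0.0505 -0.0075 -0.0173] w 56.365706226120714
tool [ 0.5951 -0.0047  0.1567] q [-0.2575  0.2691  1.5438  0.1746  1.351  -1.7368]
(array([ 0.0483, -0.6896,  5.9291]), array([0.0014, 0.0019, 0.0047]))
```

>>> {"method": "drive_tool", "body": {
  "plan": [
    [0.02,-0.35,1.2,0,0,0],
    [0,-0.35,1.2,0,0,0],
    [0,0,1.2,0,0,0],
    [0,0,1.2,0,0,0],
    [0,0,0.6,0,0,0],
    [0,0,0,0,0,0],
    [0,0,0,0,0,0]
  ]
}}

```text
time_s: 4.32
tool_pos: [0.5952, -0.0018, 0.098]
tcp_rot: [0.065, 0.994, 0.085, 0.007]
ft_force: [-0.3, -0.5, 0.4]
grip_width: 0.599
```

```bash
python3 -c "
from h import *
where(); print(delta([0,-24.5,105],.17))
cv2.imwrite('pics/s2.png',cv2.resize(ctrl.camera('side')[130:240,205:315,::-1],None,fx=5,fy=5,interpolation=3))"
```

```text
t 4.325 grasp rig mm [  0.0008 -24.9593 105.897 ] rotvec rig [ 0.1716 -0.0015  0.0048] F [-0.3226 -0.5469  0.3696] M [ 0.0097  0.0019 -0.0534] w 56.30051508416732
tool [ 0.5952 -0.0018  0.098 ] q [-0.2527  0.3304  1.5948  0.1804  1.2406 -1.753 ]
(array([0.0009, 0.0287, 0.0962]), array([0.0016, 0.0011, 0.0049]))
```

View pics/s2.png

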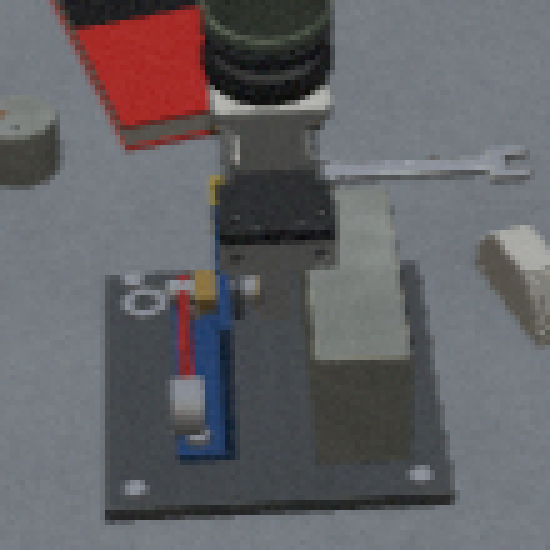

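>>> {"method": "drive_tool", "body": {
  "plan": [
    [0,0,0.1,0,0,0],
    [0,0,0,0,0,0],
    [0,0,0,0,0,0],
    [0,0,0,0,0,0],
    [0,0,0,0,0,0],
    [0,0,0,0,0,0],
    [0,0,0,0,0,0],
    [0,0,0,0,0,0]
  ],
  "grip": -1,
  "squeeze": 30
}}

```text
time_s: 5.38
tool_pos: [0.5974, -0.002, 0.1019]
tcp_rot: [0.065, 0.994, 0.085, 0.009]
ft_force: [-0.3, -0.3, -0.2]
grip_width: 0.006
```

```bash
python3 -c "
from h import *
where()
cv2.imwrite('pics/s3.png',cv2.resize(ctrl.camera('side')[130:240,205:315,::-1],None,fx=5,fy=5,interpolation=3))
cv2.imwrite('pics/t3.png',cv2.resize(ctrl.camera('top')[130:255,190:325,::-1],None,fx=5,fy=4.8,interpolation=3))"
```

```text
t 5.375 grasp rig mm [  2.172  -24.872  109.7977] rotvec rig [ 0.1714 -0.0069  0.0059] F [-0.348  -0.3083 -0.2081] M [ 0.0151 -0.0071  0.0183] w 0.5420349142553236
tool [ 0.5974 -0.002   0.1019] q [-0.2524  0.3265  1.5911  0.1808  1.2427 -1.7531]
```

View pics/s3.png

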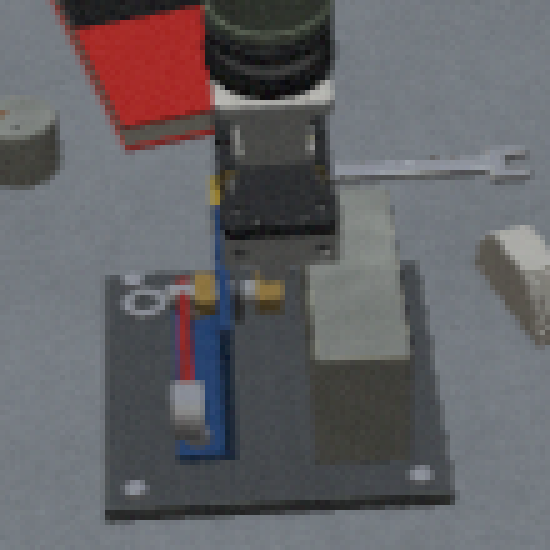

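View pics/t3.png

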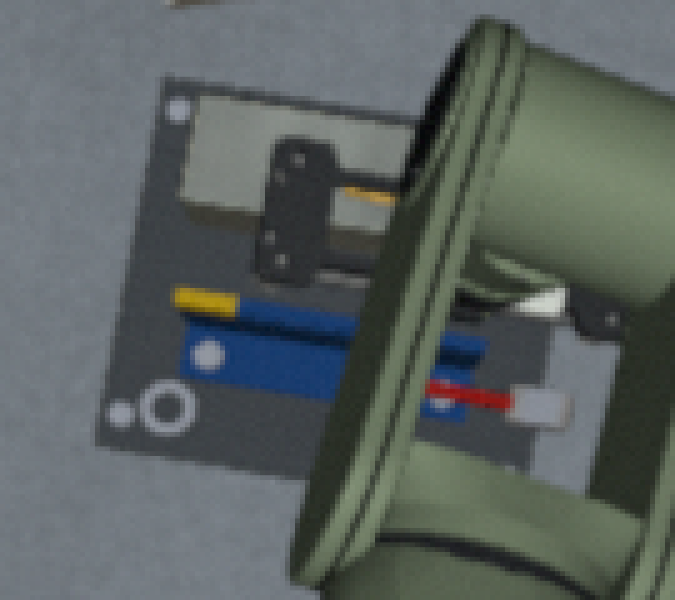

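```bash
python3 - <<'E'
from h import *
for y in(-40,-30,-25,-15,0):
    for z in (91,105,119):
        p=rig2w([0,y,z]);print(y,z,((proj("side",p)-[205,130]+.5)*5).round(),((proj("top",p)-[190,130]+.5)*[5,4.8]).round())
# lever/disc
for n in("s1","s2","s3"):
    im=cv2.imread(f"pics/{n}.png");h=cv2.cvtColor(im,cv2.COLOR_BGR2HSV)
    b=cv2.inRange(h,(10,100,80),(30,255,255));b[:255]=0
    k,l,st,c=cv2.connectedComponentsWithStats(b);print(n,"brass",[(st[j].tolist(),c[j].round(1).tolist()) for j in range(1,k) if st[j,4]>100])
    g=((cv2.cvtColor(im,cv2.COLOR_BGR2GRAY)>140)&(h[:,:,1]<60)).astype(np.uint8);g[:340]=0;g[:,:150]=0;g[:,230:]=0
    k,l,st,c=cv2.connectedComponentsWithStats(g);print("disc",[(st[j].tolist(),c[j].round(1).tolist()) for j in range(1,k) if st[j,4]>100])
a=cv2.imread("pics/s3.png")[230:350,200:330];cv2.imwrite("pics/s3z.png",cv2.convertScaleAbs(cv2.resize(a,None,fx=4.5,fy=4.5,interpolation=3),alpha=1.8))
a=cv2.imread("pics/s2.png")[230:350,200:330];cv2.imwrite("pics/s2z.png",cv2.convertScaleAbs(cv2.resize(a,None,fx=4.5,fy=4.5,interpolation=3),alpha=1.8))
E
```

```text
-40 91 [271. 325.] [417. 288.]
-40 105 [271. 308.] [418. 284.]
-40 119 [271. 290.] [419. 281.]
-30 91 [271. 315.] [398. 285.]
-30 105 [270. 298.] [398. 281.]
-30 119 [270. 280.] [399. 278.]
-25 91 [270. 310.] [388. 283.]
-25 105 [270. 293.] [389. 280.]
-25 119 [269. 275.] [389. 276.]
-15 91 [269. 300.] [369. 280.]
-15 105 [269. 283.] [370. 277.]
-15 119 [268. 266.] [370. 273.]
0 91 [268. 286.] [341. 276.]
0 105 [267. 269.] [341. 272.]
0 119 [267. 251.] [341. 268.]
s1 brass [([195, 270, 20, 30, 500], [203.0, 285.5]), ([255, 270, 25, 30, 625], [269.0, 284.0])]
disc []
s2 brass [([195, 270, 20, 30, 500], [203.0, 285.5])]
disc [([175, 385, 20, 15, 250], [184.5, 391.0])]
s3 brass [([195, 275, 20, 30, 550], [203.8, 289.5]), ([260, 280, 20, 20, 375], [269.7, 290.0])]
disc [([175, 385, 25, 25, 400], [188.2, 395.4])]
```

View pics/s3z.png

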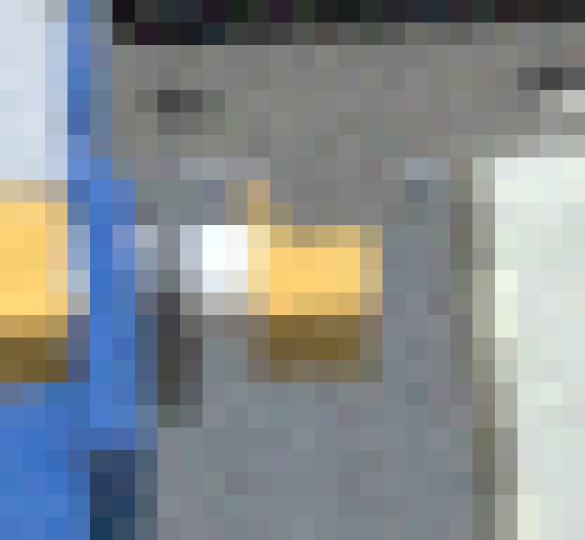

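View pics/s2z.png

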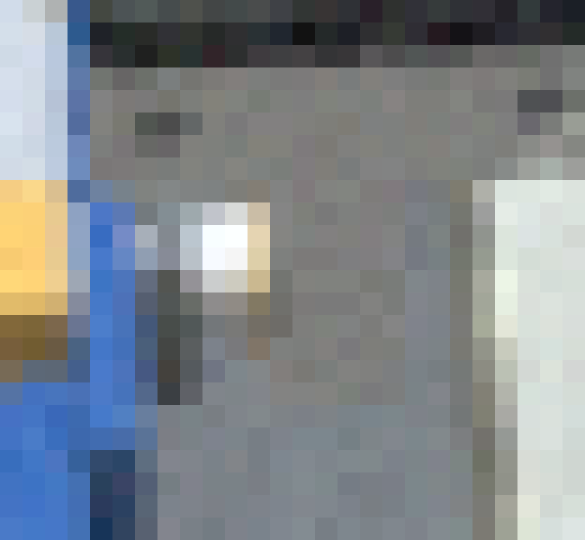

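```bash
python3 - <<'E'
from h import *
def pt(g,tilt,along,y): # point along tool z from grasp, offset in tool y
    R=Ro.from_euler('x',tilt).as_matrix()@np.diag([-1,1,-1.]); return rig2w(np.array(g)+R@np.array([0,y,along]))
for nm,g,t,y in(("s1",[-5.7,-14.6,191.7],.161,-28),("s1b",[-5.7,-14.6,191.7],.161,-40),("s2",[0,-25,105.9],.17,-28),("s2b",[0,-25,105.9],.17,-40),("s3",[2,-25,109.8],.17,0),("s3b",[2,-25,109.8],.17,-12)):
    print(nm,[((proj("side",pt(g,t,a,y))-[205,130]+.5)*5).round().tolist() for a in(-10,0,10,19)])
E
```

```text
s1 [[259.0, 192.0], [259.0, 204.0], [259.0, 216.0], [260.0, 226.0]]
s1b [[260.0, 207.0], [260.0, 218.0], [260.0, 230.0], [261.0, 240.0]]
s2 [[272.0, 314.0], [272.0, 325.0], [272.0, 335.0], [273.0, 345.0]]
s2b [[273.0, 329.0], [273.0, 339.0], [274.0, 350.0], [274.0, 359.0]]
s3 [[273.0, 276.0], [273.0, 287.0], [273.0, 297.0], [273.0, 307.0]]
s3b [[274.0, 290.0], [274.0, 301.0], [274.0, 311.0], [274.0, 321.0]]
```

```bash
python3 - <<'E'
from h import *
for d in(-80,-40,-20,0,11): 
    for y in (-.055,0,.055):
        p=np.array([.2042+y*.356,.5367+y*.9345,.1875-d/1000]);print(d,y,proj("side",p).round(1),proj("top",p).round(1))
a=cv2.imread("pics/side0.png")[30:120,80:170];cv2.imwrite("pics/gr0.png",cv2.convertScaleAbs(cv2.resize(a,None,fx=6,fy=6,interpolation=3),alpha=1.5))
E
```

```text
-80 -0.055 [120.   86.1] [ 31.4 363.4]
-80 0 [125.8  79.4] [  7.9 353. ]
-80 0.055 [131.4  73. ] [-15.5 342.7]
-40 -0.055 [122.2  96.1] [ 40.6 358.8]
-40 0 [127.8  89.2] [ 18.  348.8]
-40 0.055 [133.3  82.7] [ -4.5 338.9]
-20 -0.055 [123.2 101. ] [ 44.9 356.6]
-20 0 [128.8  94.1] [ 22.7 346.8]
-20 0.055 [134.2  87.5] [  0.7 337.1]
0 -0.055 [124.3 105.8] [ 49.  354.5]
0 0 [129.8  98.8] [ 27.3 344.9]
0 0.055 [135.1  92.2] [  5.7 335.4]
11 -0.055 [124.8 108.5] [ 51.2 353.4]
11 0 [130.4 101.4] [ 29.7 343.9]
11 0.055 [135.7  94.7] [  8.3 334.5]
```

View pics/gr0.png

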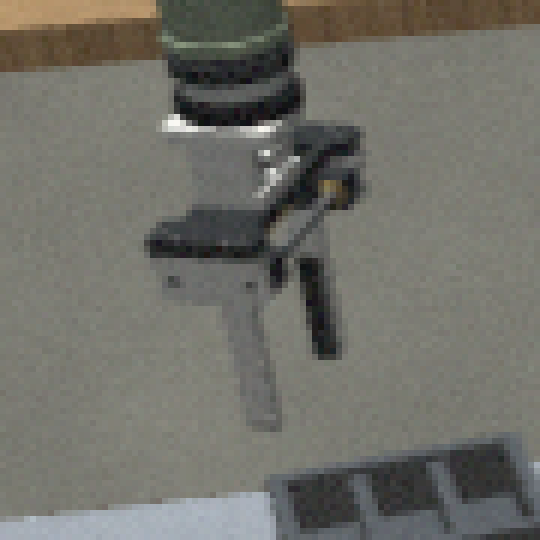

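>>> {"method": "drive_tool", "body": {
  "plan": [
    [0,0,-1.5,0,0,0],
    [0,0,-2.5,0,0,0],
    [0,0,-2.5,0,0,0],
    [0,0,-1,0,0,0]
  ]
}}

```text
time_s: 5.98
tool_pos: [0.5943, -0.0155, 0.1777]
tcp_rot: [0.065, 0.994, 0.085, 0.008]
ft_force: [0.4, -0.3, 0.4]
grip_width: 0.004
```

>>> {"method": "drive_tool", "body": {
  "plan": [
    [0,0,0,0,0,0],
    [0,0,0,0,0,0],
    [0,0,0,0,0,0],
    [0,0,0,0,0,0]
  ],
  "grip": 0.2
}}

```text
time_s: 6.48
tool_pos: [0.5933, -0.0153, 0.176]
tcp_rot: [0.065, 0.994, 0.085, 0.007]
ft_force: [-0.2, -0.7, -0.1]
grip_width: 0.394
```

```bash
sed -i 's/\*0.008,R/*0.036,R/; s/R\[:,2\]\*.008/R[:,2]*.036/' h.py; python3 - <<'E'
from h import *
where(); print(delta([0,-28.5,160],.17))
im=ctrl.camera('side')[130:240,205:315,::-1]
cv2.imwrite('pics/s4.png',cv2.resize(im,None,fx=5,fy=5,interpolation=3))
cv2.imwrite('pics/t4.png',cv2.resize(ctrl.camera('top')[130:255,190:325,::-1],None,fx=5,fy=4.8,interpolation=3))
im=cv2.imread("pics/s4.png");h=cv2.cvtColor(im,cv2.COLOR_BGR2HSV)
b=cv2.inRange(h,(10,100,80),(30,255,255));b[:255]=0
k,l,st,c=cv2.connectedComponentsWithStats(b);print("brass",[(st[j].tolist(),c[j].round(1).tolist()) for j in range(1,k) if st[j,4]>100])
E
```

```text
t 6.475 grasp rig mm [ -0.0857 -43.3485 211.503 ] rotvec rig [ 0.1708 -0.0018  0.0053] F [-0.1991 -0.7073 -0.1077] M [-0.0943 -0.0361 -0.0241] w 37.01509354669496
tool [ 0.5933 -0.0153  0.176 ] q [-0.2754  0.2513  1.5245  0.1721  1.391  -1.7485]
(array([-0.0002,  0.5851,  5.3277]), array([0.0008, 0.0013, 0.0054]))
brass [([255, 270, 25, 30, 650], [268.5, 283.7]), ([195, 275, 20, 30, 525], [203.4, 289.9])]
```

View pics/s4.png

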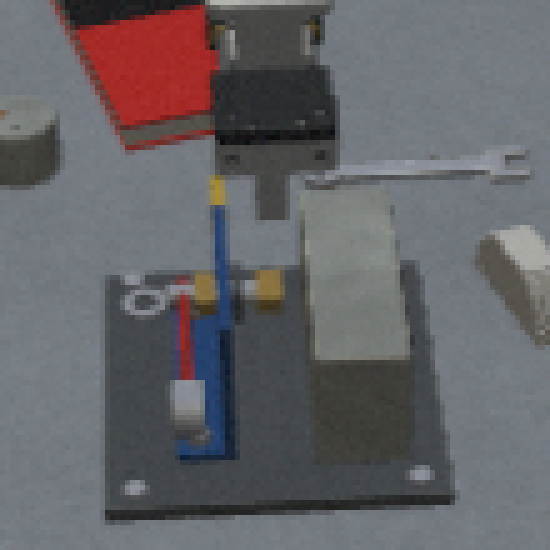

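View pics/t4.png

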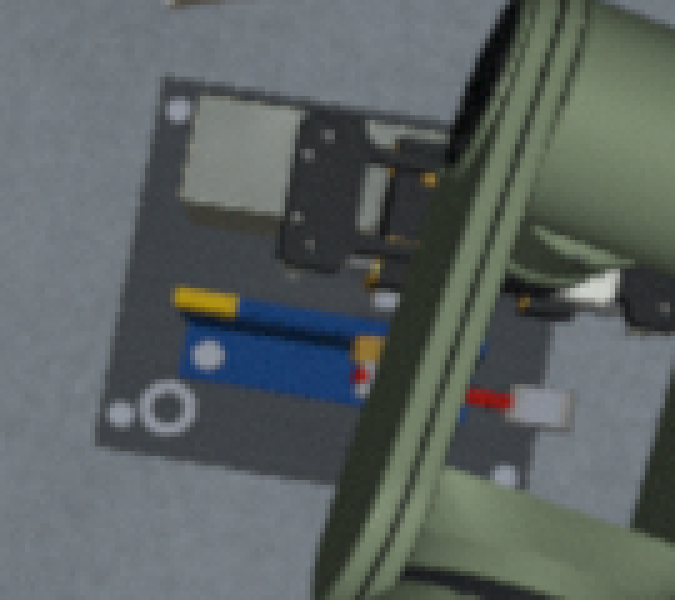

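```bash
python3 -c "
from h import *
print(delta([0,-27,160],.17),delta([0,-27,105],.17))"
```

```text
(array([0.006 , 0.7342, 5.3644]), array([0.0007, 0.0014, 0.0055])) (array([ 0.0189, -0.2002, 10.7844]), array([0.0007, 0.0014, 0.0055]))
```

>>> {"method": "drive_tool", "body": {
  "plan": [
    [0,0,1.5,0,0,0],
    [0,-0.2,2,0,0,0.005],
    [0,0,2,0,0,0],
    [0,0,1.5,0,0,0],
    [0,0,1.2,0,0,0],
    [0,0,0,0,0,0]
  ]
}}

```text
time_s: 7.32
tool_pos: [0.5935, -0.002, 0.088]
tcp_rot: [0.068, 0.994, 0.085, 0.005]
ft_force: [0.0, -0.2, 0.1]
grip_width: 0.601
```

```bash
python3 -c "
from h import *
where();print(delta([0,-27,105],.17))"
```

```text
t 7.325 grasp rig mm [ -1.523  -30.211  123.4695] rotvec rig [0.1711 0.0023 0.0001] F [ 0.0097 -0.1601  0.1105] M [-0.0782  0.0487  0.0573] w 56.52792154847339
tool [ 0.5935 -0.002   0.088 ] q [-0.2533  0.3413  1.6031  0.1805  1.2249 -1.7519]
(array([-0.1649, -0.0021,  1.8743]), array([ 0.0011, -0.0023, -0.0001]))
```

>>> {"method": "drive_tool", "body": {
  "plan": [
    [-0.1,0,0.8,0,-0.002,0],
    [-0.07,0,0.8,0,0,0],
    [0,0,0.2,0,0,0],
    [0,0,0,0,0,0]
  ]
}}

```text
time_s: 7.82
tool_pos: [0.5973, 0.0005, 0.0707]
tcp_rot: [0.068, 0.994, 0.085, 0.007]
ft_force: [0.6, -0.7, -0.4]
grip_width: 0.599
```

```bash
python3 -c "
from h import *
where();print(delta([0,-27,105],.17))
cv2.imwrite('pics/s5.png',cv2.resize(ctrl.camera('side')[130:240,205:315,::-1],None,fx=5,fy=5,interpolation=3))"
```

```text
t 7.825 grasp rig mm [  1.7016 -27.2028 106.1722] rotvec rig [ 0.1707 -0.0033  0.0001] F [ 0.5896 -0.6542 -0.3546] M [-0.0819 -0.0026  0.0101] w 56.272903539870015
tool [0.5973 0.0005 0.0707] q [-0.2477  0.3654  1.6106  0.1835  1.1874 -1.7532]
(array([ 0.1823, -0.0025,  0.1184]), array([0.0007, 0.0033, 0.0003]))
```

View pics/s5.png

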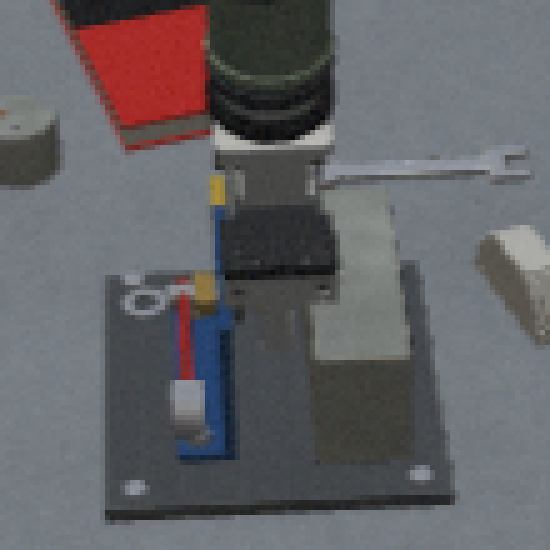

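```bash
python3 - <<'E'
from h import *
for n,g in(("s4",[-0.1,-43.3,211.5]),("s5",[1.7,-27.2,106.2])):
    R=Ro.from_euler('x',.171).as_matrix()@np.diag([-1,1,-1.])
    y=-30 if n=="s4" else -40
    for a in(0,19): print(n,[((proj("side",rig2w(np.array(g)+R@np.array([x,y,a])))-[205,130]+.5)*5).round(1).tolist() for x in(8,-8)])
    im=cv2.imread(f"pics/{n}.png"); r=205 if n=="s4" else 325
    print(cv2.cvtColor(im,cv2.COLOR_BGR2GRAY)[r,232:322:5], im[r,232:322:5].tolist())
E
```

```text
s4 [[257.0, 208.5], [284.0, 207.2]]
s4 [[257.4, 230.7], [284.3, 229.4]]
[121 124 122 119 113  89  70  70  69  68  71  90 120 124 130 130 130 127] [[129, 122, 117], [131, 125, 119], [129, 122, 119], [126, 120, 114], [119, 114, 109], [92, 90, 87], [70, 70, 70], [67, 70, 71], [68, 69, 69], [68, 68, 69], [70, 71, 72], [92, 90, 88], [127, 120, 116], [127, 125, 120], [123, 132, 128], [128, 132, 127], [128, 131, 128], [126, 128, 125]]
s5 [[263.5, 341.9], [289.3, 340.5]]
s5 [[263.9, 361.7], [289.4, 360.4]]
[ 58  70  72  71  72  70  70  71  71  70  69  73  82  73  67  63  84 123] [[82, 59, 47], [74, 70, 67], [74, 72, 70], [76, 72, 67], [75, 74, 68], [75, 71, 67], [71, 71, 68], [69, 71, 72], [69, 71, 71], [67, 71, 69], [68, 70, 68], [72, 73, 74], [81, 82, 81], [77, 73, 70], [71, 68, 63], [59, 63, 64], [80, 86, 83], [120, 125, 121]]
```

>>> {"method": "drive_tool", "body": {
  "plan": [
    [0.2,0,0.6,0,0.003,0],
    [0,0,0,0,0,0]
  ]
}}

```text
time_s: 8.12
tool_pos: [0.5957, 0.0016, 0.0649]
tcp_rot: [0.068, 0.994, 0.085, 0.006]
ft_force: [0.5, -0.7, -0.2]
grip_width: 0.601
```

>>> {"method": "drive_tool", "body": {
  "plan": [
    [0,0,0,0,0,0],
    [0,0,0,0,0,0],
    [0,0,0,0,0,0],
    [0,0,0,0,0,0],
    [0,0,0,0,0,0],
    [0,0,0,0,0,0]
  ],
  "grip": -1,
  "squeeze": 30
}}

```text
time_s: 8.88
tool_pos: [0.5961, 0.0026, 0.0655]
tcp_rot: [0.068, 0.994, 0.086, 0.007]
ft_force: [1.4, 0.6, 0.1]
grip_width: 0.251
```

```bash
python3 -c "
from h import *
where()
cv2.imwrite('pics/s6.png',cv2.resize(ctrl.camera('side')[130:240,205:315,::-1],None,fx=5,fy=5,interpolation=3))"
```

```text
t 8.875 grasp rig mm [  0.24   -25.2775 100.9788] rotvec rig [ 0.1722 -0.0017  0.0004] F [1.4069 0.604  0.1122] M [ 0.1661 -0.0414 -0.0117] w 23.60183601514069
tool [0.5961 0.0026 0.0655] q [-0.2454  0.3704  1.6162  0.1856  1.1784 -1.7537]
```

View pics/s6.png

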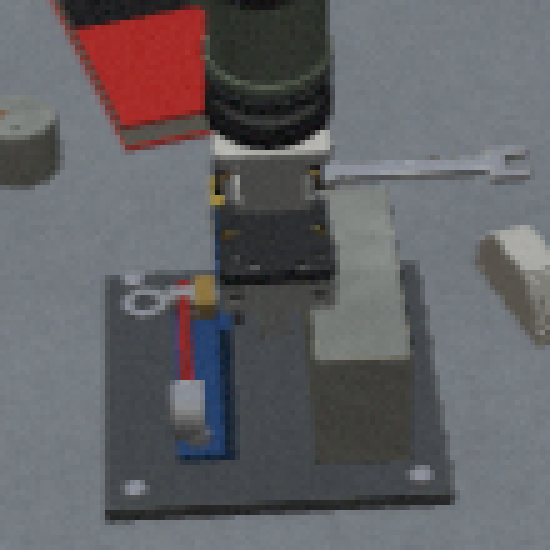

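>>> {"method": "drive_tool", "body": {
  "plan": [
    [0,0,0,0,0,0],
    [0,-0.16,0,0.04,0,0],
    [0,-0.16,0,0.04,0,0],
    [0,-0.16,0,0.04,0,0],
    [0,-0.16,0,0.04,0,0],
    [0,0,0,0,0,0]
  ],
  "squeeze": 38
}}

```text
time_s: 9.68
tool_pos: [0.5952, -0.0041, 0.0649]
tcp_rot: [0.068, 0.998, 0.004, 0.001]
ft_force: [0.5, 0.8, 0.2]
grip_width: 0.255
```

```bash
python3 -c "
from h import *
where()
cv2.imwrite('pics/s7.png',cv2.resize(ctrl.camera('side')[130:240,205:315,::-1],None,fx=5,fy=5,interpolation=3))"
```

```text
t 9.675 grasp rig mm [  0.2432 -26.151  100.9253] rotvec rig [ 0.0084 -0.0016 -0.0008] F [0.4544 0.8206 0.2209] M [ 0.2077 -0.0137 -0.0175] w 23.938475511855934
tool [ 0.5952 -0.0041  0.0649] q [-0.1573  0.3724  1.6023  0.0092  1.1656 -1.5949]
```

View pics/s7.png

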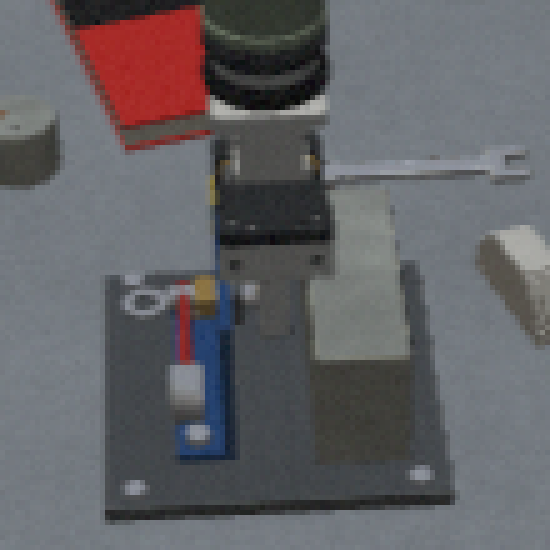

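>>> {"method": "drive_tool", "body": {
  "plan": [
    [0.02,-0.03,0,0.009,0,0],
    [0,0.4,0,0,0,0],
    [0,0.6,0,0,0,0],
    [0,0.6,0,0,0,0],
    [0,0.6,0,0,0,0],
    [0,0.6,0,0,0,0],
    [0,0,0,0,0,0]
  ]
}}

```text
time_s: 10.6
tool_pos: [0.5989, 0.0223, 0.0649]
tcp_rot: [0.069, 0.998, -0.002, 0.001]
ft_force: [0.6, -1.8, 0.4]
grip_width: 0.253
```

```bash
python3 -c "
from h import *
where()"
```

```text
t 10.6 grasp rig mm [  0.3748   0.8566 100.9103] rotvec rig [-0.003  -0.0015 -0.0028] F [ 0.5563 -1.818   0.4383] M [-0.039   0.0446 -0.0186] w 23.808327363070113
tool [0.5989 0.0223 0.0649] q [-0.1053  0.3813  1.5898 -0.0033  1.169  -1.536 ]
```

>>> {"method": "drive_tool", "body": {
  "plan": [
    [0,0.6,0,0,0,0],
    [0,0.6,0,0,0,0],
    [0,0.6,0,0,0,0],
    [0,0.6,0,0,0,0],
    [0,0.5,0,0,0,0.002],
    [0,0.4,0,0,0,0],
    [0,0,0,0,0,0]
  ]
}}

```text
time_s: 11.48
tool_pos: [0.604, 0.0574, 0.0649]
tcp_rot: [0.07, 0.998, -0.002, 0.001]
ft_force: [-1.0, -1.6, 0.7]
grip_width: 0.25
```

```bash
python3 -c "
from h import *
where()"
```

```text
t 11.475 grasp rig mm [  0.581   36.3658 100.9451] rotvec rig [-0.0031 -0.0018 -0.0045] F [-0.9762 -1.5665  0.7237] M [-0.2     0.0093  0.128 ] w 23.487225485866926
tool [0.604  0.0574 0.0649] q [-0.0458  0.3951  1.5704 -0.0035  1.1746 -1.4748]
```

>>> {"method": "drive_tool", "body": {
  "plan": [
    [0.03,0.2,0,0,0,0.003],
    [0,0.2,0,0,0,0],
    [0,0.2,0,0,0,0]
  ]
}}

```text
time_s: 11.85
tool_pos: [0.6047, 0.0632, 0.0649]
tcp_rot: [0.072, 0.997, -0.002, 0.001]
ft_force: [-0.4, -2.4, 0.0]
grip_width: 0.249
```

>>> {"method": "drive_tool", "body": {
  "plan": [
    [0,0.2,0,0,0,0],
    [0,0.2,0,0,0,0]
  ]
}}

```text
time_s: 12.1
tool_pos: [0.6048, 0.0636, 0.0649]
tcp_rot: [0.071, 0.997, -0.005, 0.0]
ft_force: [-1.6, -8.4, 1.7]
grip_width: 0.252
```

```bash
python3 -c "
from h import *
where()"
```

```text
t 12.1 grasp rig mm [  0.5618  42.8415 100.8962] rotvec rig [-0.0108 -0.0016 -0.0071] F [-1.5506 -8.4294  1.6854] M [-1.4232  0.2215  0.0297] w 23.708275874086887
tool [0.6048 0.0636 0.0649] q [-0.031   0.3993  1.5646 -0.0118  1.1773 -1.4542]
```

>>> {"method": "drive_tool", "body": {
  "plan": [
    [0,0.1,0,-0.011,0,0.004],
    [0,0.1,0,0,0,0]
  ]
}}

```text
time_s: 12.35
tool_pos: [0.6048, 0.0639, 0.0649]
tcp_rot: [0.073, 0.997, -0.001, 0.001]
ft_force: [-0.9, -6.0, 1.0]
grip_width: 0.256
```

```bash
python3 - <<'E'
from h import *
where()
for n in("side","top"): cv2.imwrite(f'pics/{n}8.png',ctrl.camera(n)[:,:,::-1])
where()
a=cv2.imread("pics/side8.png")[130:240,205:315];cv2.imwrite("pics/s8.png",cv2.resize(a,None,fx=5,fy=5,interpolation=3))
a=cv2.imread("pics/top8.png")[130:255,190:325];cv2.imwrite("pics/t8.png",cv2.resize(a,None,fx=5,fy=4.8,interpolation=3))
for t in(-.05,0,.05,.1):
  for x in (-64,-44):
    c=rig2w([x,40-90*np.cos(t),105-90*np.sin(t)]);print(t,x,((proj("side",c)-[205,130]+.5)*5).round(1),((proj("top",c)-[190,130]+.5)*[5,4.8]).round(1))
E
```

```text
t 12.35 grasp rig mm [  0.6005  42.8265 100.9345] rotvec rig [-0.0024 -0.0013 -0.0111] F [-0.9058 -5.9574  0.9675] M [-0.9472  0.1848  0.1619] w 24.075751814252644
tool [0.6048 0.0639 0.0649] q [-0.0355  0.3982  1.5659 -0.0028  1.1764 -1.4581]
t 12.45 grasp rig mm [  0.6045  42.8385 100.9234] rotvec rig [-0.0028 -0.0013 -0.0109] F [-0.7721 -5.9875  1.5484] M [-1.0264  0.173   0.1495] w 23.983877868140617
tool [0.6048 0.0639 0.0649] q [-0.0353  0.3983  1.5659 -0.0031  1.1764 -1.458 ]
-0.05 -64 [168.9 317.1] [416.7 404.2]
-0.05 -44 [201.1 315.4] [423.  367.2]
0 -64 [169.3 322.8] [416.6 404.9]
0 -44 [201.4 321.2] [422.9 368. ]
0.05 -64 [169.6 328.3] [416.1 405.5]
0.05 -44 [201.6 326.6] [422.4 368.8]
0.1 -64 [169.9 333.5] [415.1 406. ]
0.1 -44 [201.9 331.9] [421.4 369.4]
```

View pics/s8.png

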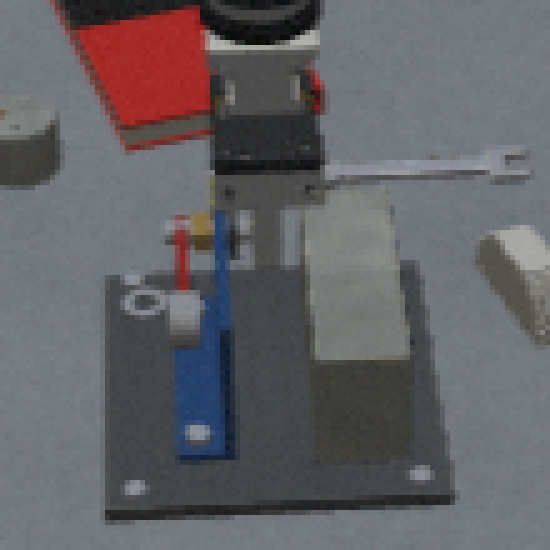

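View pics/t8.png

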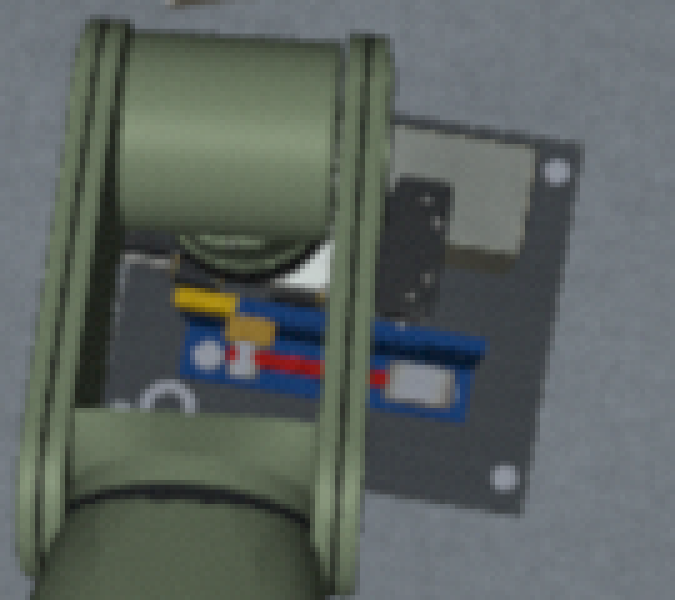

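```bash
python3 - <<'E'
from h import *
im=cv2.imread("pics/side8.png")
for c in(240,241,242): print(c,[int(v) for v in cv2.cvtColor(im,cv2.COLOR_BGR2GRAY)[184:204,c]])
# expected rows of outline
for t in(-.06,-.03,0,.03,.06):
    pts=[proj("side",rig2w([-54,40-90*np.cos(t)+18*np.cos(a),105-90*np.sin(t)+18*np.sin(a)])) for a in np.linspace(0,6.28,100)]
    pts=np.array(pts);print(t,pts[:,1].min().round(2),pts[:,1].max().round(2),proj("side",rig2w([-54,40,105])))
# reverse: red bar at bar x(-54?) top camera
im=cv2.imread("pics/side8.png");h=cv2.cvtColor(im,cv2.COLOR_BGR2HSV)
m=cv2.inRange(h,(0,120,70),(8,255,255))|cv2.inRange(h,(172,120,70),(180,255,255));m[:170]=0;m[195:]=0;m[:,:230]=0;m[:,250:]=0
ys,xs=np.nonzero(m);print("red rows",ys.min(),ys.max(),xs.min(),xs.max())
E
```

```text
240 [70, 64, 62, 67, 116, 137, 141, 140, 140, 132, 119, 104, 88, 72, 64, 57, 57, 63, 61, 63]
241 [66, 68, 62, 67, 116, 139, 138, 140, 138, 134, 126, 106, 88, 72, 65, 53, 61, 63, 63, 61]
242 [80, 66, 64, 68, 113, 139, 139, 136, 140, 133, 120, 107, 89, 73, 63, 53, 62, 61, 61, 59]
-0.06 186.72 198.3 [240.7635 176.5758]
-0.03 187.43 198.99 [240.7635 176.5758]
0 188.12 199.67 [240.7635 176.5758]
0.03 188.79 200.33 [240.7635 176.5758]
0.06 189.45 200.97 [240.7635 176.5758]
red rows 176 187 240 242
```

```bash
python3 - <<'E'
from h import *
for n in("side","top"):
    d=cv2.absdiff(cv2.imread(f"pics/{n}0.png"),cv2.imread(f"pics/{n}8.png")).max(2)
    m=cv2.morphologyEx((d>40).astype(np.uint8),cv2.MORPH_OPEN,np.ones((2,2)))
    k,l,st,c=cv2.connectedComponentsWithStats(m);print(n,[st[j].tolist() for j in range(1,k) if st[j,4]>8])
where()
print(ctrl.close_job()); where()
E
```

```text
side [[89, 0, 5, 8, 34], [101, 0, 54, 32, 666], [51, 26, 56, 13, 491], [152, 29, 20, 7, 85], [153, 38, 13, 9, 49], [109, 41, 9, 5, 28], [60, 43, 24, 62, 813], [108, 47, 19, 6, 71], [106, 53, 35, 26, 241], [161, 68, 6, 4, 12], [168, 71, 7, 5, 18], [131, 74, 6, 17, 66], [178, 76, 4, 4, 11], [183, 78, 13, 9, 54], [232, 86, 43, 38, 813], [35, 117, 48, 34, 721], [246, 122, 6, 4, 13], [246, 125, 24, 28, 497], [0, 138, 21, 32, 464], [70, 152, 15, 34, 330], [248, 153, 23, 37, 472], [52, 157, 9, 7, 30], [0, 162, 32, 35, 299], [41, 172, 11, 7, 61], [240, 174, 9, 12, 51], [251, 177, 3, 6, 14], [240, 185, 9, 30, 161], [242, 216, 5, 2, 10]]
top [[205, 135, 55, 81, 697], [261, 138, 8, 15, 68], [223, 148, 14, 4, 39], [205, 150, 5, 22, 53], [238, 150, 5, 2, 10], [220, 153, 10, 20, 132], [250, 152, 5, 2, 10], [257, 157, 3, 4, 10], [261, 157, 4, 21, 49], [267, 168, 14, 13, 153], [251, 170, 8, 7, 30], [199, 173, 8, 50, 114], [236, 179, 63, 54, 747], [263, 180, 11, 16, 98], [167, 217, 95, 167, 8259], [210, 217, 17, 8, 65], [237, 219, 17, 11, 153], [198, 231, 2, 5, 10], [199, 286, 6, 7, 22], [207, 290, 7, 8, 37], [198, 304, 11, 14, 80], [226, 328, 6, 10, 34], [0, 337, 7, 7, 37], [0, 351, 49, 33, 1125], [229, 360, 4, 6, 16], [215, 363, 5, 6, 18], [236, 364, 3, 5, 13], [229, 370, 6, 6, 23], [233, 380, 20, 4, 63]]
t 12.45 grasp rig mm [  0.6045  42.8385 100.9234] rotvec rig [-0.0028 -0.0013 -0.0109] F [-0.7721 -5.9875  1.5484] M [-1.0264  0.173   0.1495] w 23.983877868140617
tool [0.6048 0.0639 0.0649] q [-0.0353  0.3983  1.5659 -0.0031  1.1764 -1.458 ]
the job is handed in; nothing more can be done
None
the job is handed in; nothing more can be done
```

I gripped the bolt head on its flats, turned it back to level and slid it home against the yellow end. I handed it in at 12.45 s, still gripping at 38 N and pushing about 6 N toward the stop.

**Last checks**
- **Grip:** the opening was 24.0 mm, which matches the 24 mm across the flats.
- **Level:** the tool was within 0.003 rad of upright. The lever's disc in the side picture gave about -0.01 rad, but that reading is only good to about 0.04 rad.
- **Home:** motion stopped and the wrist force rose from about 2 N to 6–8 N. In the top picture the nut sits beside the yellow end.
- **Bystanders:** comparing the start and end pictures showed changes only where the arm and its shadow, the bolt and the lever were. Things hidden behind the arm could not be compared.

**What went wrong or disagreed**
- **First grip failed:** the jaws shut on the top of the head and slipped off, nudging the bolt about 2–4 mm toward -y. The pictures showed the real fingertips about 28 mm short of the stated tool geometry. I lifted, went about 30 mm deeper and gripped properly.
- **Position reading:** at the stop, the grasp point read rig y +42.8 mm, where the head should be at +40 mm. I put this down to my fit of the rig's position and the camera calibration, and trusted the stop contact instead.

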